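Change the feed: push the lever through the H-gate to the green slot

ROBOT

A 6-joint arm with a two-finger parallel gripper is mounted at the origin on a cart in front of the work surface, level with it; the furniture and walls round the work are solid. World frame = base frame: x ahead of the robot, y to its left, z up, the work surface at z = 0. Lengths are in m, angles in degrees, forces in N, time in s.
With the tool pointing down it reaches from about 0.375 to 0.925 m from the base axis. Payload 5.7 kg.
Tool frame: the origin (TCP) lies at the very end of the fingers, on their centre line; the grasp point (between the pads) lies 19 mm behind it; z points along the fingers, y is the line along which they close (so a half turn about z gives the same grasp; the last joint's range is limited). The gripper opens to 88 mm and grips with 3 to 60 N. Pads are 20 mm wide; open, the fingers measure 115 mm over their backs; the gripper's body (75 mm by 178 mm) begins 61 mm behind the grasp point.
Start: joints at [-46.874, 20.558, 86.54, -0, 72.909, -6.595], TCP at [0.458, -0.388, 0.223] pointing down, gripper open.
Joint ranges: [-170.27, 170.27], [-57.76, 135], [12.27, 136.19], [-55.21, 235.2], [11.17, 155.16], [-170.74, 170.74]. Speed limits (degrees/s): [136.94, 136.94, 180, 180, 180, 180].

INTERFACE

Orientations are given as a 3x3 rotation matrix whose columns are the frame's x, y, z axes.
In Python, from rig import * gives the robot as it stands. The module is installed in compiled form; this text tells all that it offers.
- The arm moves only by the tool servo_tool, never from a script. Its argument "series" is a list that holds one entry, the list of rows, each a list of 7 numbers: the shift along the tool's x, y, z in cm, then the turn, a rotation vector about the tool's x, y, z in rad, then the opening in per cent of the stroke, from 0 (shut) to 100 (fully open). In form: [[[dx, dy, dz, wx, wy, wz, hand], ...]]. A call has 1 to 20 rows; each row shifts and turns the commanded pose from where the row before left it, along the tool's axes as they then stand; what a row does not reach is not made up. A row lasts 1/10 s, in which the tool goes at most 50 mm and 8.59 degrees, less where a joint would pass 70% of its speed; a pose out of reach is approached as far as the arm can. A call with a gripper value outside its range is refused whole. The fingers move at their own pace and stop on an object; "force" is the grip in N (left out, the last holds). Time passes only in rows, so rows that do not move let the fingers close. It gives the time, the measured TCP pose, the force, the opening and the grip force at its end, in the units of the state.
- get_state(): the state, without advancing time (a new reading comes with each control period).
- snapshot(name): name is "side" or "top" or "wrist"; returns a dict with "image" (420x560x3 uint8, red, green, blue), "fx", "fy", "cx", "cy" (pixels), "rvec" (rotation vector, rad) and "tvec" (3), from world to camera coordinates, as OpenCV has them; the wrist camera has in their place "tool_from_camera" (4x4, takes a point from camera to tool coordinates, whose origin is the TCP and whose axes are the flange's). Camera axes: x right, y down, z forward; pixel columns grow to the right and rows downward; lengths in m; the calibration is good to about 2 mm. The wrist camera is an equidistant fisheye: a pixel r from the principal point sees the ray r / f radians off the axis. A picture is of the moment at which its call begins: read the wrist's pose just before it. There is no depth.
- hand_in(): hands the job in; it is judged then, once.
Trained networks look in the newest picture that a camera, given by its name, has taken for a name from the list of things; names that differ only in an ending like _2 or _b are one class to them, and where a whole thing is asked for, a point or a joint stands for the part that bears it (a point fixed in the world has none). Each returns a list of dicts, best first, with "score" (0 to 1); they miss things now and then, are a little off and sometimes report something else, mostly with a low value. They report only what shows in the picture. A call takes as long as a camera call.
- boxes_of(target, camera): "uv" ([column, row] in pixels, amid what is visible of it).
- place_of(target, camera): "uv" ([column, row] in pixels: a listed point, or the origin of a listed thing).
The state is a dict: "time": time; "joint_positions": joint angles; "joint_velocities": joint speeds; "joint_torque": joint torques, N m; "tool_pos": TCP position; "tcp_rot": TCP orientation; "ft_force": force on the tool from outside, world axes, zero at the start; "wrist_torque": the same for the moment, N m; "finger_gap": finger opening in m; "gripper_force": force on a finger pad.
Only numpy, scipy, OpenCV 4.12 (cv2) and the standard library are available. Lean on these libraries where they do the work, as an engineer would, in place of code of your own. Each camera call takes 0.05 s, during which the arm holds its last target. There are 200 camera calls.

TASK

The red-knobbed feed lever on the grey gearbox stands somewhere in the left-hand track of its H-shaped gate. With the fingertips, push it back in line with the cross slot, across to the right-hand track and then fully home at the end marked by the green tag, and let go of it there. Only push the knob, do not pinch or force it, do not run it into the yellow-tagged end, and leave the other things on the bench where they are.

Things in the scene. Friction and masses are not known exactly. Their poses are not given: they have to be found in the camera images.
- gearbox: Grey gearbox bolted to the bench. Foot 200x200x12 mm, casing 180x180 mm, aluminium gate plate on top, its surface 103 mm above the bench; a shaft sticks out 40 mm from the far side. Origin: centre of its underside. x points away from the robot (turned up to 20 degrees either way), y to its left, z up.
- gate_centre (a point): Centre of the H-shaped gate, on the plate above the gearbox's origin. Tracks 14 mm wide run along the gearbox's x at y +15 mm (left) and -15 mm (right), from x -27 to +27 mm, joined only by a 14 mm wide cross slot along y at x = 0, its inner corners rounded to 5 mm. Solid: the lever crosses only with the knob within about 4 mm of x = 0.
- lever_pivot (a point): Point, 30 mm above the bench under the gate's centre, about which the lever tilts both ways. Its round steel stem, 10 mm thick, stands up through the gate and bears on the gate's edges. The lever stays where it is left; about 2 to 3 N at the knob move it.
- knob_centre (a point): Centre of the red knob: rounded square block 40x40x34 mm, a 28 mm disc 3 mm proud on top, on the stem 155 mm from the pivot (185 mm above the bench upright, 175 mm in a slot's end). Leans with the lever. In the gearbox's frame: y +32 mm in the left track, -32 mm in the right; x -44 to +44 mm along a track, 0 in the cross slot; up to 7 mm of sideways play.
- lever_fore (a joint): Lean of the lever along the gearbox's x axis, rad: 0 upright (in line with the cross slot), +0.29 fully home at the far end of a track, -0.29 fully home at the near end.
- lever_cross (a joint): Lean of the lever across, rad: about -0.21 in the left track, 0 in the middle, about +0.21 in the right track.
- knob: The knob as a solid (origin at knob_centre, axes those of the lever; same block as above).
- knob_fl: far left quarter of the knob's sides, 20x20x34 mm; origin at the knob centre. Opposite quarter: knob_nr.
- knob_nr: near right quarter of the knob's sides; origin at the knob centre.
- knob_fr: far right quarter of the knob's sides; origin at the knob centre. Opposite quarter: knob_nl.
- knob_nl: near left quarter of the knob's sides; origin at the knob centre.
- tag_green: Green tag, 30x32x3 mm, fixed on the gate plate (top at 106 mm) to the right of one end of the right track, near or far. It marks the slot to select. Origin: centre of its underside.
- green_home (a point): Where the knob's centre is when the lever is fully home in the green slot (30 mm to the left of the tag's centre; knob centre 44 mm from neutral along the track, 175 mm above the bench).
- tag_yellow: Yellow tag, same size, to the right of the other end of the right track. A blue and a white tag mark the ends of the left track.
- yellow_home (a point): Where the knob's centre would be with the lever fully home in the yellow slot.
- mug: Bystander, loose: white mug with green dots, 78x114x93 mm. Origin: centre of its underside.
- tape_measure: Bystander, loose: yellow tape measure, 36x87x66 mm. Origin: centre of its underside.
- screwdriver: Bystander, loose: yellow-handled screwdriver lying flat, 218 mm long. Origin: centre of its underside.
- bushing: Bystander, loose: grey turned bushing, 32 mm across, 28 mm high. Origin: centre of its underside.
- bushing_wide: Bystander, loose: low grey turned bushing, 38 mm across, 16 mm high, standing close behind the gearbox. Origin: centre of its underside.
- pliers: Bystander, loose: red-handled pliers lying flat, 189 mm long. Origin: centre of its underside.
- screw_box: Bystander, loose: small green and yellow box, 60x90x51 mm. Origin: centre of its underside.

How it is judged:
By the outcome, as a careful person would: the job done as asked, in the order asked, and still so for the second after the job is handed in, with the robot touching nothing.
It also fails if it takes over 51 s, if anything falls off the work surface, if the arm or the gripper's body presses on something with over 40 N, if the wrist force passes 120 N, or if a joint passes its speed limit or range.

## Working session

There is one attempt and no reset: what is moved stays moved. The work goes in short steps, Python scripts to look and compute and a tool call to move; the robot and the scene stay as the last step left them, time stands still between calls to the robot, and variables do not carry over. Pictures are saved under pics/ and viewed, at most 10 in all, crops included, and the job is handed in when it is done.

Besides the shell and the picture viewer there is one more tool, called after "Call:" by a JSON object that holds its "fn" and its "kwargs", one argument or row to a line. servo_tool: Moves the arm, as the interface text tells. Its arguments: {"type":"object","properties":{"series":{"type":"array","items":{"type":"array","items":{"type":"array","items":{"type":"number"}}}},"force":{"type":"number"}},"required":["series"]}

```bash
mkdir -p pics; cat > h.py <<'E'
from rig import *
import numpy as np, cv2
def ray(s,uv):
    R=cv2.Rodrigues(np.array(s["rvec"],float))[0]; t=np.array(s["tvec"],float).ravel()
    d=R.T@np.array([(uv[0]-s["cx"])/s["fx"],(uv[1]-s["cy"])/s["fy"],1]); return -R.T@t,d
def atz(s,uv,z):
    c,d=ray(s,uv); return c+d*(z-c[2])/d[2]
def proj(s,p):
    R=cv2.Rodrigues(np.array(s["rvec"],float))[0]; q=R@np.array(p)+np.array(s["tvec"],float).ravel()
    return [s["fx"]*q[0]/q[2]+s["cx"],s["fy"]*q[1]/q[2]+s["cy"]]
def tri(rs):
    A=0;b=0
    for c,d in rs:
        d=d/np.linalg.norm(d);M=np.eye(3)-np.outer(d,d);A=A+M;b=b+M@c
    return np.linalg.solve(A,b)
E
python3 - <<'E'
from h import *
S={}
for n in("top","side"):
    s=S[n]=snapshot(n); cv2.imwrite(f"pics/{n}0.png",s["image"][:,:,::-1])
    print(n,ray(s,(280,210)))
    for t,z in(("gate_centre",.103),("knob_centre",.18),("tag_green",.103),("tag_yellow",.103),("gearbox",0),("green_home",.175),("yellow_home",.175),("mug",0),("screw_box",0)):
        print(t,[(np.round(d["uv"],1).tolist(),round(d["score"],2),atz(s,d["uv"],z).round(4).tolist()) for d in place_of(t,n)[:2]])
print(get_state())
E
```

```text
top (array([0.33425775, 0.03595375, 1.19196486]), array([ 0.14066959, -0.00712502, -0.99015808]))
gate_centre [([256.0, 199.3], 0.64, [0.5182, 0.0987, 0.103])]
knob_centre [([243.1, 192.6], 0.65, [0.5224, 0.1298, 0.18])]
tag_green [([274.4, 215.8], 0.56, [0.4715, 0.0438, 0.103]), ([197.9, 282.3], 0.25, [0.2774, 0.252, 0.103])]
tag_yellow [([283.6, 183.6], 0.69, [0.5673, 0.0199, 0.103]), ([269.0, 179.8], 0.61, [0.5773, 0.063, 0.103])]
gearbox [([260.4, 203.2], 0.68, [0.5235, 0.0902, 0.0]), ([258.8, 202.7], 0.62, [0.5249, 0.0954, 0.0])]
green_home [([265.4, 211.1], 0.62, [0.4745, 0.068, 0.175])]
yellow_home [([266.6, 179.6], 0.42, [0.5616, 0.0678, 0.175]), ([272.4, 214.4], 0.32, [0.4661, 0.0488, 0.175])]
mug [([374.5, 202.8], 0.72, [0.5362, -0.2742, -0.0]), ([198.0, 280.4], 0.23, [0.2777, 0.2725, 0.0])]
screw_box [([190.1, 162.7], 0.77, [0.6481, 0.3206, 0.0])]
side (array([ 1.11777364, -0.00929149,  1.13417836]), array([-0.53690828,  0.02789394, -0.84327927]))
gate_centre [([314.0, 226.9], 0.96, [0.5117, 0.1012, 0.103]), ([368.0, 167.0], 0.31, [0.3454, 0.2509, 0.103])]
knob_centre [([3
[... 726 characters left out ...]
1, -6.59370552e+00]), 'joint_velocities': array([-0.02896289, -0.02486768, -0.09048151, -0.09756427,  0.01492262,
        0.03527545]), 'joint_torque': array([ 3.84876994e-04, -5.15346944e+01, -2.71134120e+01,  6.75645238e-02,
        2.44640635e-02, -5.99896111e-06]), 'tool_pos': array([ 0.45772403, -0.38788482,  0.22262997]), 'tcp_rot': array([[ 6.46520558e-01,  7.62896562e-01, -6.24759467e-05],
       [ 7.62896565e-01, -6.46520553e-01,  8.08735950e-05],
       [ 2.13062040e-05, -9.99491268e-05, -9.99999995e-01]]), 'ft_force': array([0.30527279, 0.66969065, 0.10638822]), 'wrist_torque': array([ 0.02597934, -0.01638725,  0.05129676]), 'gripper_force': 0.0, 'finger_gap': 0.08779459851932847}
```

```bash
python3 - <<'E'
import cv2,numpy as np
a=cv2.imread("pics/top0.png")[140:270,180:340];b=cv2.imread("pics/side0.png")[150:300,230:400]
a=cv2.resize(a,None,fx=2.5*.99,fy=2.5*.99,interpolation=2)
b=cv2.resize(b,(395,int(150*395/170)),interpolation=2)
h=max(a.shape[0],b.shape[0]);f=lambda i:cv2.copyMakeBorder(i,0,h-i.shape[0],0,0,0)
cv2.imwrite("pics/c0.png",np.hstack([f(a),f(b)]))
E
```

```text
(no output)
```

View pics/c0.png

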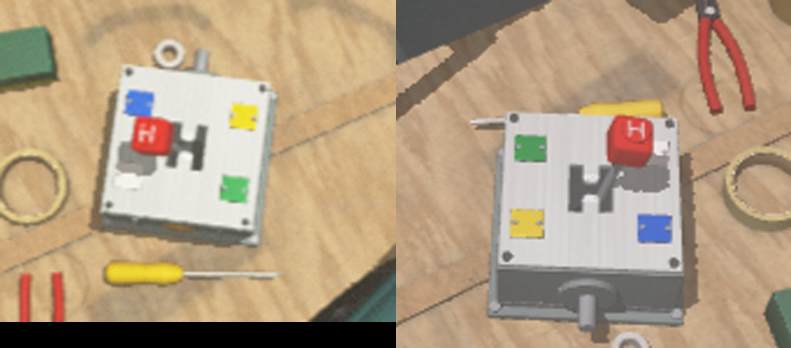

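View pics/top0.png

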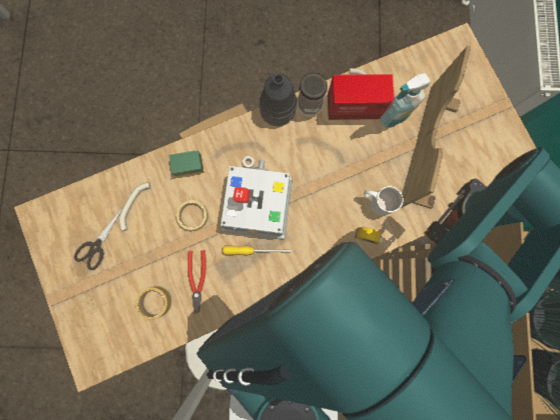

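The crop shows the green tag at the near right end, yellow far right, and the knob in the left track close to the cross slot. The top view has the gearbox at about (257,202), the tags at (275,216) green and (278,187) yellow, and the knob at (241,194). Next I'll segment the tags by colour to fix the gearbox pose.

```bash
cat >> h.py <<'E'
def blob(s,near,lo,hi,rad=14):
    hsv=cv2.cvtColor(s["image"],cv2.COLOR_RGB2HSV); m=cv2.inRange(hsv,np.array(lo),np.array(hi))
    k=np.zeros_like(m); cv2.circle(k,tuple(int(v) for v in near),rad,255,-1); v,u=np.nonzero(m&k)
    return (u.mean(),v.mean(),len(u)) if len(u) else None
COL=dict(green=((50,90,60),(80,255,255)),yellow=((20,120,120),(33,255,255)),blue=((105,120,80),(125,255,255)))
LOC=dict(green=(-.044,-.062),yellow=(.044,-.062),blue=(.044,.062))
def fit(P):  # rigid 2d fit of gearbox
    K=list(P);L=np.array([LOC[k] for k in K]);W=np.array([P[k][:2] for k in K])
    a=(L-L.mean(0))@[1,1j];b=(W-W.mean(0))@[1,1j]; th=np.angle((b*a.conj()).sum())
    R=np.array([[np.cos(th),-np.sin(th)],[np.sin(th),np.cos(th)]]);c=W.mean(0)-R@L.mean(0)
    return th,R,c,(W-(L@R.T+c))
E
python3 - <<'E'
from h import *
P={}
for n,g in(("top",dict(green=(274.5,216),yellow=(278,187),blue=(236.5,181.5))),("side",dict(green=(287.5,214),yellow=(286,246),blue=(341.5,248.5)))):
    s=snapshot(n); Q={}
    for k,uv in g.items():
        b=blob(s,uv,*COL[k]); Q[k]=atz(s,b,.106); print(n,k,np.round(b,1),Q[k].round(4))
    th,R,c,r=fit(Q); print(np.degrees(th),c,r.round(4).tolist())
    P[n]=Q
    kb=place_of("knob_centre",n)[0]["uv"]; print(kb)
    Q["k"]=ray(s,kb)
th,R,c,r=fit({k:(P["top"][k]+P["side"][k])/2 for k in COL}); print(np.degrees(th),c,r)
k=tri([P["top"]["k"],P["side"]["k"]]); print(k,R.T@(k[:2]-c))
E
```

```text
top green [274.2 216.1  86. ] [0.4702 0.0443 0.106 ]
top yellow [277.9 186.7  93. ] [0.557  0.0363 0.106 ]
top blue [235.9 181.4  82. ] [0.5687 0.1591 0.106 ]
-5.322223913231936 [0.51926585 0.10183934] [[0.0005, 0.0001], [-0.0004, 0.0003], [-0.0002, -0.0004]]
[243.9, 194.5]
side green [286.9 213.5 118. ] [0.4738 0.0405 0.106 ]
side yellow [285.7 246.  141. ] [0.5601 0.0326 0.106 ]
side blue [340.5 248.  141. ] [0.5716 0.1557 0.106 ]
-5.125033001482217 [0.52242366 0.09814054] [[0.0007, 0.0001], [-0.0006, 0.0001], [-0.0002, -0.0003]]
[329.6, 208.8]
-5.223632125316122 [0.52084474 0.09998997] [[ 0.0006366   0.00013654]
 [-0.00046743  0.00020221]
 [-0.00016917 -0.00033875]]
[0.51640655 0.12857135 0.18574855] [-0.0070219   0.02805861]
```

Call:
{"fn": "servo_tool", "kwargs": {
  "series": [
    [[3.53,-2.32,-0.36,0,0,0,0],[3.53,-2.32,-0.36,0,0,0,0],[3.53,-2.32,-0.36,0,0,0,0],[3.53,-2.32,-0.36,0,0,0,0],[3.53,-2.32,-0.36,0,0,0,0],[3.53,-2.32,-0.36,0,0,0,0],[3.53,-2.32,-0.36,0,0,0,0],[3.53,-2.32,-0.36,0,0,0,0],[3.53,-2.32,-0.36,0,0,0,0],[3.53,-2.32,-0.36,0,0,0,0],[3.53,-2.32,-0.36,0,0,0,0],[3.53,-2.32,-0.36,0,0,0,0],[3.53,-2.32,-0.36,0,0,0,0],[3.53,-2.32,-0.36,0,0,0,0],[0,0,0,0,0,-0.1225,0],[0,0,0,0,0,-0.1225,0],[0,0,0,0,0,-0.1225,0],[0,0,0,0,0,-0.1225,0],[0,0,0,0,0,-0.1225,0]]
  ]
}}

```text
time: 3.1
tool_pos: [0.5294, 0.1992, 0.273]
tcp_rot: [[0.085, 0.996, -0.0], [0.996, -0.085, 0.0], [0.0, -0.0, -1.0]]
ft_force: [0.8, 0.3, 0.4]
finger_gap: 0.0006
gripper_force: 0.0
```

```bash
cat >> h.py <<'E'
TH=np.radians(-5.22);RG=np.array([[np.cos(TH),-np.sin(TH)],[np.sin(TH),np.cos(TH)]]);CG=np.array([.5208,.1000])
def loc(p): p=np.array(p); return np.r_[RG.T@(p[:2]-CG),p[2]]
def wray(s,st,uv):
    d=np.array([uv[0]-s["cx"],uv[1]-s["cy"]]);r=np.hypot(*d);a=r/s["fx"]
    v=np.r_[d/r*np.sin(a),np.cos(a)] if r>0 else np.array([0,0,1.])
    T=np.array(s["tool_from_camera"]);R=np.array(st["tcp_rot"])
    return R@T[:3,3]+st["tool_pos"],R@T[:3,:3]@v
def onsphere(c,d): # knob centre: ray meets 155 mm sphere about pivot
    p=np.r_[CG,.03];d=d/np.linalg.norm(d);o=c-p;b=o@d;q=b*b-(o@o-.155**2)
    return c+d*(-b-np.sqrt(max(q,0)))
def look(tag=None):
    st=get_state();print("t",st["time"],"tcp loc",loc(st["tool_pos"]).round(4),"f",st["ft_force"].round(1),"gap",st["finger_gap"])
    for n in("wrist","top","side"):
        s=snapshot(n)
        if tag: cv2.imwrite(f"pics/{tag}_{n}.png",s["image"][:,:,::-1])
        for d in place_of("knob_centre",n)[:1]:
            r=wray(s,st,d["uv"]) if n=="wrist" else ray(s,d["uv"])
            print(n,np.round(d["uv"],1),round(d["score"],2),"knob loc",loc(onsphere(*r)).round(4))
    return st
E
python3 - <<'E'
from h import *
st=look("a")
print(st["tcp_rot"].round(3))
E
```

```text
t 3.1 tcp loc [-0.0005  0.0996  0.273 ] f [0.8 0.3 0.4] gap 0.0005977705859248261
top [244.1 193.4] 0.79 knob loc [-0.0034  0.0266  0.1827]
side [329.1 209.3] 0.68 knob loc [-0.0082  0.0289  0.1821]
[[ 0.085  0.996 -0.   ]
 [ 0.996 -0.085  0.   ]
 [ 0.    -0.    -1.   ]]
```

View pics/a_wrist.png

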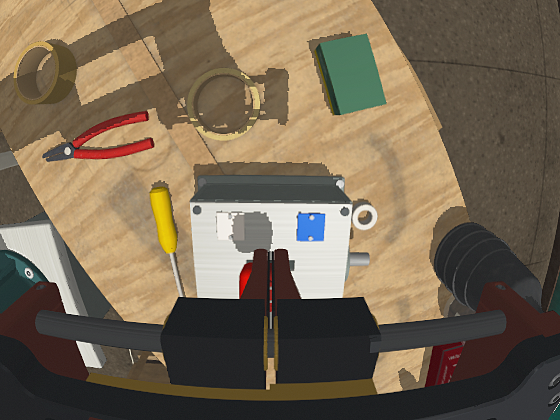

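The wrist view shows the fingers (column ~270) hiding the knob, with red visible only on the near side of them. I'll move to the right of the knob for a clear look.

Call:
{"fn": "servo_tool", "kwargs": {
  "series": [
    [[-4.6,0,0,0,0,0,0],[-4.6,0,0,0,0,0,0],[-4.8,0,0,0,0,0,0],[0,0,0,0,0,0,0]]
  ]
}}

```text
time: 3.8
tool_pos: [0.5163, 0.0549, 0.2731]
tcp_rot: [[0.097, 0.995, -0.0], [0.995, -0.097, -0.002], [-0.002, -0.0, -1.0]]
ft_force: [0.4, 0.9, -0.5]
finger_gap: 0.0005
gripper_force: 0.0
```

```bash
python3 - <<'E'
from h import *
st=look("b")
s=snapshot("wrist")
for k in("tag_green","tag_yellow","gate_centre","knob","green_home"):
    for d in place_of(k,"wrist")[:2]:
        c,r=wray(s,st,d["uv"]);print(k,np.round(d["uv"]),round(d["score"],2),loc(c+r*(.103-c[2])/r[2]).round(4))
hsv=cv2.cvtColor(s["image"],cv2.COLOR_RGB2HSV)
m=cv2.inRange(hsv,np.array(COL["blue"][0]),np.array(COL["blue"][1]));v,u=np.nonzero(m);c,r=wray(s,st,(u.mean(),v.mean()));print("blue",len(u),u.mean(),v.mean(),loc(c+r*(.106-c[2])/r[2]).round(4))
E
```

```text
t 3.8 tcp loc [-0.0004 -0.0453  0.2731] f [ 0.4  0.9 -0.5] gap 0.0004921056278948224
wrist [263.3 118.8] 0.88 knob loc [-0.0041  0.0325  0.1815]
top [244.1 192.6] 0.47 knob loc [-0.0012  0.0269  0.1826]
side [327.4 210.7] 0.87 knob loc [-0.0038  0.0251  0.1829]
tag_green [229. 214.] 0.81 [-0.0443 -0.0694  0.103 ]
tag_yellow [310. 215.] 0.58 [ 0.0436 -0.0708  0.103 ]
gate_centre [270. 154.] 0.66 [ 0.0008 -0.0053  0.103 ]
gate_centre [319. 208.] 0.42 [ 0.0528 -0.0623  0.103 ]
knob [265. 129.] 0.82 [-0.0046  0.0208  0.103 ]
knob [218. 202.] 0.67 [-0.0552 -0.056   0.103 ]
green_home [219. 204.] 0.62 [-0.054  -0.0579  0.103 ]
blue 842 314.0249406175772 95.58076009501188 [0.0449 0.0553 0.106 ]
```

View pics/b_wrist.png

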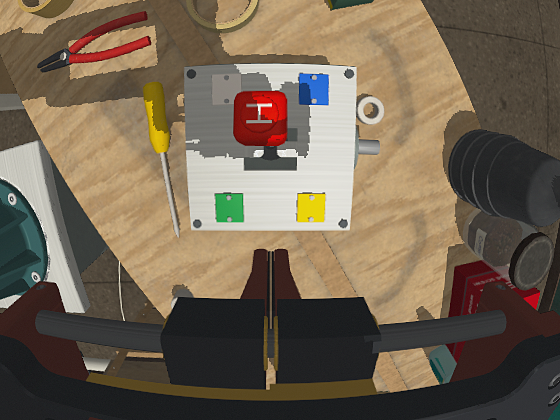

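The picture shows the knob block at columns 233–287 (middle about 260) and the cross slot at about column 270. So the knob is 4–7 mm to the near side, and I'll push it from there.

Call:
{"fn": "servo_tool", "kwargs": {
  "series": [
    [[3.6,-3.25,0,0,0,0,0],[3.6,-3.25,0,0,0,0,0],[0,0,0,0,0,0,0],[0,0,0,0,0,0,0],[0,0,0,0,0,0,0],[0,0,3.5,0,0,0,0],[0,0,3.5,0,0,0,0],[0,0,3.5,0,0,0,0],[0,0,0,0,0,0,0],[0,0,0,0,0,0,0],[0,0,0,0,0,0,0]]
  ]
}}

```text
time: 5.5
tool_pos: [0.4604, 0.137, 0.1697]
tcp_rot: [[0.091, 0.996, 0.003], [0.996, -0.091, 0.0], [0.001, 0.003, -1.0]]
ft_force: [1.0, -0.3, -0.8]
finger_gap: 0.0005
gripper_force: 0.0
```

```bash
python3 - <<'E'
from h import *
st=look("c");print(st["tcp_rot"].round(4))
E
```

```text
t 5.5 tcp loc [-0.0635  0.0314  0.1697] f [ 1.  -0.3 -0.8] gap 0.0004918576694894868
side [329.9 211.5] 0.82 knob loc [-0.0026  0.0306  0.1819]
[[ 9.120e-02  9.958e-01  2.700e-03]
 [ 9.958e-01 -9.120e-02  4.000e-04]
 [ 6.000e-04  2.700e-03 -1.000e+00]]
```

Call:
{"fn": "servo_tool", "kwargs": {
  "series": [
    [[0,0.6,0,0,0,0,0],[0,0.6,0,0,0,0,0],[0,0.5,0,0,0,0,0],[0,0.5,0,0,0,0,0],[0,0.4,0,0,0,0,0],[0,0.3,0,0,0,0,0],[0,0,0,0,0,0,0],[0,0,0,0,0,0,0],[0,0,0,0,0,0,0]]
  ]
}}

```text
time: 6.7
tool_pos: [0.4871, 0.1347, 0.168]
tcp_rot: [[0.09, 0.996, -0.0], [0.996, -0.09, 0.0], [0.0, -0.0, -1.0]]
ft_force: [-1.8, -0.2, 0.1]
finger_gap: 0.0006
gripper_force: 0.4
```

```bash
python3 - <<'E'
from h import *
st=look("d");print(st["tcp_rot"].round(4))
a=cv2.imread("pics/d_side.png")[170:270,260:370];b=cv2.imread("pics/d_wrist.png")[60:260,170:390]
cv2.imwrite("pics/d_c.png",np.hstack([cv2.resize(a,(396,360),interpolation=2),cv2.resize(b,(396,360),interpolation=2)]))
E
```

```text
t 6.7 tcp loc [-0.0367  0.0314  0.168 ] f [-1.8 -0.2  0.1] gap 0.000604514430457556
wrist [329.8 275.2] 0.59 knob loc [-0.0044  0.0324  0.1815]
top [264.6 211. ] 0.48 knob loc [-0.0432 -0.0339  0.175 ]
side [328.4 210.8] 0.59 knob loc [-0.0039  0.0273  0.1825]
[[ 9.030e-02  9.959e-01 -4.000e-04]
 [ 9.959e-01 -9.030e-02  0.000e+00]
 [ 0.000e+00 -4.000e-04 -1.000e+00]]
```

View pics/d_c.png

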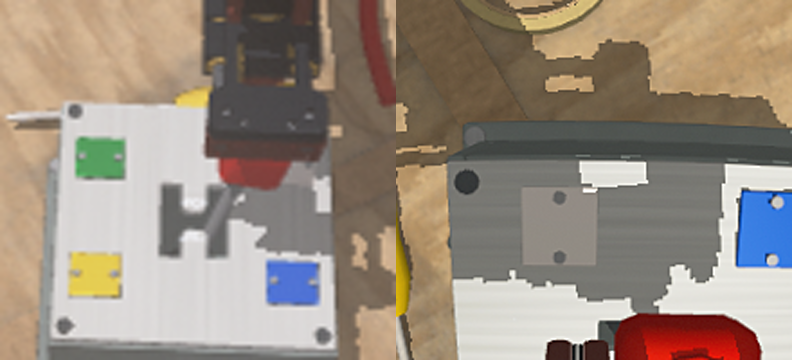

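Contact is made (about 2 N). The side crop shows the stem beside the cross slot, and the finger face is still about 3 mm short of centring the knob.

Call:
{"fn": "servo_tool", "kwargs": {
  "series": [
    [[0,0.2,0,0,0,0,0],[0,0.15,0,0,0,0,0],[0,0,0,0,0,0,0],[0,0,0,0,0,0,0],[0,0,0,0,0,0,0]]
  ]
}}

```text
time: 7.5
tool_pos: [0.491, 0.1344, 0.1681]
tcp_rot: [[0.09, 0.996, 0.0], [0.996, -0.09, 0.0], [0.0, 0.0, -1.0]]
ft_force: [-1.5, 0.0, 1.7]
finger_gap: 0.0003
gripper_force: 0.8
```

```bash
python3 - <<'E'
from h import *
st=look("e")
E
```

```text
t 7.5 tcp loc [-0.0328  0.0315  0.1681] f [-1.5  0.   1.7] gap 0.00025846874387445084
wrist [327.6 271.3] 0.8 knob loc [-0.0018  0.0345  0.1811]
side [330.  212.4] 0.65 knob loc [-0.0003  0.0308  0.1819]
```

Call:
{"fn": "servo_tool", "kwargs": {
  "series": [
    [[0,-3.2,0,0,0,0,0],[2.7,0,0.4,0,0,0,0],[2.7,0,0.4,0,0,0,0],[0,3.2,0,0,0,0,0],[0,3.2,0,0,0,0,0],[0,0,0,0,0,0,0],[0,0,0,0,0,0,0],[0,0,0,0,0,0,0]]
  ]
}}

```text
time: 8.6
tool_pos: [0.5266, 0.1851, 0.1597]
tcp_rot: [[0.091, 0.996, -0.001], [0.996, -0.091, -0.0], [-0.0, -0.001, -1.0]]
ft_force: [-0.1, 0.1, -0.1]
finger_gap: 0.0007
gripper_force: 0.0
```

```bash
python3 - <<'E'
from h import *
st=look("f")
E
```

```text
t 8.6 tcp loc [-0.002   0.0852  0.1597] f [-0.1  0.1 -0.1] gap 0.0006883134867001923
wrist [268.6 362.6] 0.79 knob loc [-0.0017  0.0326  0.1815]
top [243.9 192.7] 0.78 knob loc [-0.0015  0.0274  0.1826]
side [329.4 210.4] 0.95 knob loc [-0.0053  0.0296  0.1821]
```

Call:
{"fn": "servo_tool", "kwargs": {
  "series": [
    [[-0.8,0,0,0,0,0,0],[-0.8,0,0,0,0,0,0],[-0.6,0,0,0,0,0,0],[-0.6,0,0,0,0,0,0],[-0.6,0,0,0,0,0,0],[-0.6,0,0,0,0,0,0],[0,0,0,0,0,0,0],[0,0,0,0,0,0,0]]
  ]
}}

```text
time: 9.7
tool_pos: [0.524, 0.145, 0.1599]
tcp_rot: [[0.091, 0.996, -0.0], [0.996, -0.091, -0.0], [-0.0, -0.0, -1.0]]
ft_force: [0.4, 0.3, 0.4]
finger_gap: 0.0006
gripper_force: 0.3
```

```bash
python3 - <<'E'
from h import *
st=look("g")
E
```

```text
t 9.7 tcp loc [-0.0009  0.0451  0.1599] f [0.4 0.3 0.4] gap 0.0005966669973937527
side [323.2 209. ] 0.66 knob loc [-0.0072  0.0159  0.184 ]
```

The knob is crossing freely, with no resistance beyond friction. I'll continue into the right track.

Call:
{"fn": "servo_tool", "kwargs": {
  "series": [
    [[-0.6,0,0,0,0,0,0],[-0.6,0,0,0,0,0,0],[-0.6,0,0,0,0,0,0],[-0.6,0,0,0,0,0,0],[-0.6,0,0,0,0,0,0],[-0.6,0,0,0,0,0,0],[-0.4,0,0,0,0,0,0],[-0.2,0,0,0,0,0,0],[0,0,0,0,0,0,0],[0,0,0,0,0,0,0]]
  ]
}}

```text
time: 11.0
tool_pos: [0.5202, 0.1034, 0.1599]
tcp_rot: [[0.09, 0.996, -0.0], [0.996, -0.09, -0.0], [-0.0, -0.0, -1.0]]
ft_force: [0.7, 0.9, -0.9]
finger_gap: 0.0009
gripper_force: 0.3
```

```bash
python3 - <<'E'
from h import *
st=look("i")
E
```

```text
t 11.0 tcp loc [-0.0009  0.0033  0.1599] f [ 0.7  0.9 -0.9] gap 0.0009328449912549537
side [302.5 209.6] 0.68 knob loc [-0.005  -0.0292  0.1821]
```

Call:
{"fn": "servo_tool", "kwargs": {
  "series": [
    [[-0.25,0,0,0,0,0,0],[0,0,0,0,0,0,0],[0,0,0,0,0,0,0]]
  ]
}}

```text
time: 11.6
tool_pos: [0.5199, 0.1012, 0.16]
tcp_rot: [[0.091, 0.996, -0.0], [0.996, -0.091, 0.0], [0.0, -0.0, -1.0]]
ft_force: [0.4, 1.3, -1.1]
finger_gap: 0.0005
gripper_force: 0.9
```

Call:
{"fn": "servo_tool", "kwargs": {
  "series": [
    [[3,0,0,0,0,0,0],[0,3.2,0,0,0,0,0],[0,3.2,0,0,0,0,0],[-3.2,0,0,0,0,0,0],[-3.2,0,0,0,0,0,0],[0,0,0,0,0,0,0],[0,0,0,0,0,0,0],[0,0,0,0,0,0,0]]
  ]
}}

```text
time: 12.4
tool_pos: [0.5807, 0.062, 0.1601]
tcp_rot: [[0.09, 0.996, -0.0], [0.996, -0.09, 0.0], [0.0, -0.0, -1.0]]
ft_force: [-0.0, 0.6, 0.2]
finger_gap: 0.0003
gripper_force: 0.0
```

```bash
python3 - <<'E'
from h import *
st=look("j")
a=cv2.imread("pics/j_side.png")[170:270,260:370];b=cv2.imread("pics/j_wrist.png")[160:400,150:414]
cv2.imwrite("pics/j_c.png",np.hstack([cv2.resize(a,(396,360),interpolation=2),cv2.resize(b,(396,360),interpolation=2)]))
E
```

```text
t 12.4 tcp loc [ 0.0631 -0.0324  0.1601] f [-0.   0.6  0.2] gap 0.0002991268756073983
wrist [144.6 284. ] 0.55 knob loc [-0.0017 -0.0343  0.1812]
side [288.7 216. ] 0.21 knob loc [ 0.0071 -0.0589  0.1732]
```

View pics/j_c.png

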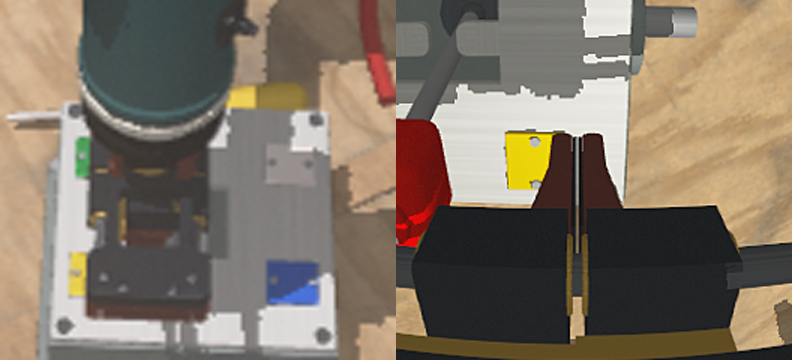

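The crop shows the knob in the right track with the fingers on its far side (yellow tag beneath them) and a clear gap between. Now I'll push toward the near, green end.

Call:
{"fn": "servo_tool", "kwargs": {
  "series": [
    [[0,-0.8,0,0,0,0,0],[0,-0.8,0,0,0,0,0],[0,-0.6,0,0,0,0,0],[0,-0.6,0,0,0,0,0],[0,-0.6,0,0,0,0,0],[0,-0.6,0,0,0,0,0],[0,-0.6,0,0,0,0,0],[0,-0.5,0,0,0,0,0],[0,-0.4,0,0,0,0,0],[0,-0.3,0,0,0,0,0],[0,0,0,0,0,0,0],[0,0,0,0,0,0,0]]
  ]
}}

```text
time: 13.9
tool_pos: [0.5227, 0.0667, 0.16]
tcp_rot: [[0.09, 0.996, -0.001], [0.996, -0.09, 0.0], [0.0, -0.001, -1.0]]
ft_force: [0.7, -1.1, 0.6]
finger_gap: 0.0001
gripper_force: 0.7
```

```bash
python3 - <<'E'
from h import *
st=look("k")
E
```

```text
t 13.9 tcp loc [ 0.0049 -0.0329  0.16  ] f [ 0.7 -1.1  0.6] gap 8.223897932643857e-05
wrist [208.4 281.8] 0.58 knob loc [-0.0252 -0.0327  0.1794]
top [268.  201.5] 0.37 knob loc [-0.0169 -0.0399  0.1788]
side [409.  291.1] 0.33 knob loc [0.1127 0.2217 0.0353]
```

Call:
{"fn": "servo_tool", "kwargs": {
  "series": [
    [[0,-0.3,0,0,0,0,0],[0,-0.3,0,0,0,0,0],[0,-0.3,0,0,0,0,0],[0,0,0,0,0,0,0],[0,0,0,0,0,0,0]]
  ]
}}

```text
time: 14.7
tool_pos: [0.5135, 0.0675, 0.16]
tcp_rot: [[0.09, 0.996, -0.001], [0.996, -0.09, 0.0], [0.0, -0.001, -1.0]]
ft_force: [0.9, 0.1, -0.8]
finger_gap: 0.0008
gripper_force: 0.4
```

Call:
{"fn": "servo_tool", "kwargs": {
  "series": [
    [[0,-0.15,0,0,0,0,0],[0,-0.1,0,0,0,0,0],[0,0,0,0,0,0,0],[0,0,0,0,0,0,0]]
  ]
}}

```text
time: 15.1
tool_pos: [0.5115, 0.0677, 0.1601]
tcp_rot: [[0.09, 0.996, 0.0], [0.996, -0.09, 0.0], [0.0, 0.0, -1.0]]
ft_force: [2.2, 0.3, -1.7]
finger_gap: 0.0005
gripper_force: 0.8
```

```bash
python3 - <<'E'
from h import *
st=look("l")
E
```

```text
t 15.1 tcp loc [-0.0063 -0.033   0.1601] f [ 2.2  0.3 -1.7] gap 0.0005160029613422463
wrist [208.3 277.5] 0.8 knob loc [-0.0367 -0.0315  0.1772]
top [264.1 206.8] 0.56 knob loc [-0.0324 -0.0313  0.1783]
```

Call:
{"fn": "servo_tool", "kwargs": {
  "series": [
    [[0,-0.15,0,0,0,0,0],[0,-0.15,0,0,0,0,0],[0,0,0,0,0,0,0],[0,0,0,0,0,0,0]]
  ]
}}

```text
time: 15.8
tool_pos: [0.5083, 0.068, 0.16]
tcp_rot: [[0.09, 0.996, -0.0], [0.996, -0.09, 0.0], [0.0, -0.0, -1.0]]
ft_force: [2.3, 0.4, -0.5]
finger_gap: 0.0006
gripper_force: 0.7
```

```bash
python3 - <<'E'
from h import *
st=look("m")
E
```

```text
t 15.8 tcp loc [-0.0096 -0.033   0.16  ] f [ 2.3  0.4 -0.5] gap 0.0006242358990143821
wrist [207.8 278.5] 0.96 knob loc [-0.0406 -0.0328  0.1759]
top [373.7 200.9] 0.54 knob loc [ 0.0319 -0.3397  0.1182]
```

Still moving at about 2 N, so I'll go on in small steps.

Call:
{"fn": "servo_tool", "kwargs": {
  "series": [
    [[0,-0.15,0,0,0,0,0],[0,0,0,0,0,0,0],[0,0,0,0,0,0,0]]
  ]
}}

```text
time: 16.4
tool_pos: [0.507, 0.0682, 0.1601]
tcp_rot: [[0.09, 0.996, 0.0], [0.996, -0.09, 0.0], [0.0, 0.0, -1.0]]
ft_force: [1.0, 0.2, -1.1]
finger_gap: 0.0006
gripper_force: 0.7
```

Call:
{"fn": "servo_tool", "kwargs": {
  "series": [
    [[0,-0.12,0,0,0,0,0],[0,0,0,0,0,0,0],[0,0,0,0,0,0,0]]
  ]
}}

```text
time: 16.7
tool_pos: [0.5058, 0.0682, 0.1601]
tcp_rot: [[0.09, 0.996, 0.0], [0.996, -0.09, 0.0], [0.0, 0.0, -1.0]]
ft_force: [1.2, 0.6, -1.1]
finger_gap: 0.0004
gripper_force: 0.9
```

```bash
python3 - <<'E'
from h import *
st=look("n")
E
```

```text
t 16.7 tcp loc [-0.012  -0.033   0.1601] f [ 1.2  0.6 -1.1] gap 0.0003927623198214681
wrist [207.6 279.9] 0.73 knob loc [-0.0435 -0.0344  0.1747]
top [266.8 207.8] 0.48 knob loc [-0.0339 -0.0388  0.1762]
```

Call:
{"fn": "servo_tool", "kwargs": {
  "series": [
    [[0,-0.12,0,0,0,0,0],[0,0,0,0,0,0,0],[0,0,0,0,0,0,0]]
  ]
}}

```text
time: 17.3
tool_pos: [0.5052, 0.0683, 0.1602]
tcp_rot: [[0.09, 0.996, 0.001], [0.996, -0.09, 0.0], [0.0, 0.001, -1.0]]
ft_force: [4.5, -0.9, -2.3]
finger_gap: 0.0002
gripper_force: 1.8
```

Call:
{"fn": "servo_tool", "kwargs": {
  "series": [
    [[0,-0.1,0,0,0,0,0],[0,0,0,0,0,0,0],[0,0,0,0,0,0,0]]
  ]
}}

```text
time: 17.6
tool_pos: [0.5048, 0.0684, 0.1603]
tcp_rot: [[0.09, 0.996, 0.002], [0.996, -0.09, 0.0], [0.0, 0.002, -1.0]]
ft_force: [6.2, -0.7, -2.4]
finger_gap: 0.0005
gripper_force: 2.5
```

```bash
python3 - <<'E'
from h import *
st=look("o")
E
```

```text
t 17.6 tcp loc [-0.013  -0.0329  0.1603] f [ 6.2 -0.7 -2.4] gap 0.0005324493952672011
top [266. 209.] 0.43 knob loc [-0.0374 -0.037   0.1758]
```

The force has climbed to 6 N while the tool stalls, so the lever is at its stop. Now I'll back off, rise clear and check.

Call:
{"fn": "servo_tool", "kwargs": {
  "series": [
    [[0,2.5,0,0,0,0,0],[0,3,0,0,0,0,0],[0,0,-4,0,0,0,0],[0,0,-4,0,0,0,0],[0,0,-4,0,0,0,0],[-4,-2,0,0,0,0,0],[-4,-2,0,0,0,0,0],[-4,-2,0,0,0,0,0],[-4,0,0,0,0,0,0],[0,0,0,0,0,0,0],[0,0,0,0,0,0,0]]
  ]
}}

```text
time: 19.0
tool_pos: [0.4829, -0.0905, 0.2797]
tcp_rot: [[0.093, 0.996, -0.002], [0.996, -0.093, 0.001], [0.001, -0.002, -1.0]]
ft_force: [0.0, -0.7, 0.1]
finger_gap: 0.0004
gripper_force: 0.0
```

```bash
python3 - <<'E'
from h import *
st=look("p")
a=cv2.imread("pics/p_side.png")[150:300,230:400];b=cv2.imread("pics/p_wrist.png")[40:260,140:389]
cv2.imwrite("pics/p_c.png",np.hstack([cv2.resize(a,(396,349),interpolation=2),cv2.resize(b,(396,349),interpolation=2)]))
E
```

```text
t 19.0 tcp loc [-0.0204 -0.1932  0.2797] f [ 0.  -0.7  0.1] gap 0.0004203977436191651
wrist [242.4  22.1] 0.96 knob loc [-0.0418 -0.0334  0.1755]
top [265.4 208.3] 0.57 knob loc [-0.0358 -0.0352  0.1766]
side [300.3 197.1] 0.72 knob loc [-0.0426 -0.0344  0.175 ]
```

View pics/p_c.png

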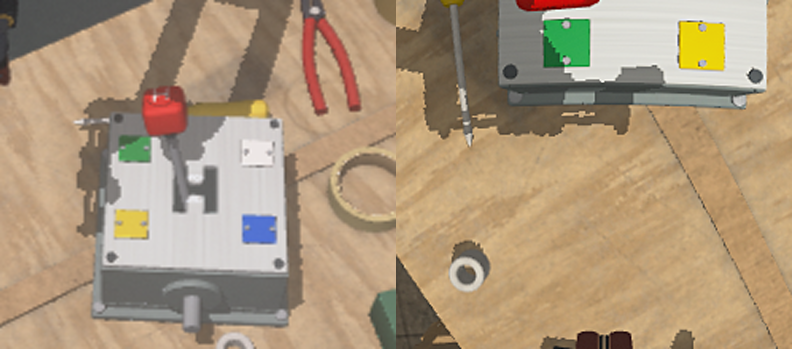

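The side crop shows the lever leaning to the near end of the right track by the green tag. The knob reads about (-42,-34) mm against an expected (-44,-32), and the robot is clear, with nothing else seen moved in these crops.

```bash
python3 -c "
from rig import *
print(hand_in())"
```

```text
the job is handed in; nothing more can be done
None
```

The lever is home at the green-tagged near end of the right-hand track and has been let go; the job was handed in at about 19 s of the 51 s allowed, and no verdict came back.

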